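# Back off a knurled locking ring two counted turns and release the mount

## Robot

A 6-joint arm with a two-finger parallel gripper is mounted at the origin on the work surface. World frame = base frame: x ahead of the robot, y to its left, z up, the work surface at z = 0. Lengths are in mm, angles in rad, forces in N, time in s.
With the tool pointing down it reaches from about 400 to 925 mm from the base axis. Payload 12.5 kg.
Tool frame: the origin (TCP) lies on the front face of the gripper's body, between the roots of the fingers; the fingertips stand 78 mm ahead of it and the grasp point (between the pads) lies 59 mm ahead of it (env.nose_length is the distance from the TCP to the fingertips, in mm); z points along the fingers, y is the line along which they close (so a half turn about z gives the same grasp; the last joint's range is limited). The gripper opens to 95 mm and grips with 3 to 60 N. Pads are 20 mm wide; open, the fingers measure 119 mm over their backs; the gripper's body (75 mm by 180 mm) begins 59 mm behind the grasp point.
Start: joints at [-1.413, 0.491, 1.559, -0, 1.092, -0.106], TCP at [162.991, -603.384, 292.261] pointing down, gripper open.
Joint ranges: [-3.1, 3.1], [-0.84, 2.19], [0.05, 2.79], [-1.13, 4.28], [0.06, 2.93], [-2.69, 2.69]. Speed limits (rad/s): [2.22, 2.22, 2.79, 3.14, 3.14, 3.14].

## Interface

Orientations are given as [roll, pitch, yaw] about the fixed x, y, z axes, in that order (R = Rz(yaw) Ry(pitch) Rx(roll)).
In Python, from cell import env gives the robot as it stands.
- The arm moves only by the tool jog_arm, never from a script. Its argument "motion" is a list of rows, each a list of 7 numbers: the turn, a rotation vector about the tool's x, y, z in degrees, then the shift along the tool's x, y, z in mm, then the finger opening in mm, from 0 to 95.1. In form: [[wx, wy, wz, x, y, z, hand], ...]. A call has 1 to 10 rows; each row shifts and turns the commanded pose from where the row before left it, along the tool's axes as they then stand; what a row does not reach is not made up. A row lasts 1/8 s, in which the tool goes at most 62.5 mm and 10.7 degrees, less where a joint would pass 70% of its speed; a pose out of reach is approached as far as the arm can. A call is refused whole if a number of a shift passes 62.5 or a number of a turn 10.7, either way. A call with a gripper value outside its range is refused whole. The fingers move at their own pace and stop on an object; the grip force is fixed at half the most. Time passes only in rows, so rows that do not move let the fingers close. It gives the time, the measured TCP pose, the force, the opening and the grip force at its end, in the units of the state.
- env.state(): the state, without advancing time (a new reading comes with each control period).
- env.read_camera(name): name is "scene" or "top"; returns a dict with "color" (400x640x3 uint8, red, green, blue), "z_map" (400x640 float32, mm along the optical axis (not along the pixel's ray), 0 where there is no reading), "camera_matrix" (3x3 intrinsics, pixels), "world_to_cam" (4x4, takes a point from world to camera coordinates). Camera axes: x right, y up, looking along -z (the intrinsics and any distortion apply to the point x, -y, -z); pixel columns grow to the right and rows downward; lengths in mm; the calibration is good to about 2 mm. A picture is of the moment at which its call begins.
- env.job_done(): hands the job in; it is judged then, once.
Trained networks look in the newest picture that a camera, given by its name, has taken for a name from the list of things; names that differ only in an ending like _2 or _b are one class to them, and where a whole thing is asked for, a point or a joint stands for the part that bears it (a point fixed in the world has none). Each returns a list of dicts, best first, with "score" (0 to 1); they miss things now and then, are a little off and sometimes report something else, mostly with a low value. They report only what shows in the picture. A call takes as long as a camera call.
- env.recognise(camera, thing): "location" ([column, row] in pixels, amid what is visible of it).
The state is a dict: "t": time; "joints": joint angles; "qvel": joint speeds; "tau": joint torques, N m; "eef_pos": TCP position; "tcp_rot": TCP orientation; "ft_force": force on the tool from outside, world axes, zero at the start; "moment": the same for the moment, N m; "opening": opening from 0.0 (shut) to 1.0 (fully open); "grip_force": force on a finger pad.
Only numpy, scipy, OpenCV 4.12 (cv2) and the standard library are available. Lean on these libraries where they do the work, as an engineer would, in place of code of your own. Each camera call takes 0.05 s, during which the arm holds its last target. There are 200 camera calls.

## Task

Free the larger of the two desk-robot mounts: roll a fingertip round the knurled rim of its locking ring to unscrew it, anticlockwise seen from above, until the white index bar on the ring has come round to the white arrow on the flange for the second time, and leave the bar lined up there. Then press the steel plunger in the middle of that mount fully down, where it stays, and move clear. Lift nothing, and leave the smaller mount and all the other things on the table as they are.

Things in the scene. Friction and masses are not known exactly. Their poses are not given: they have to be found in the camera images.
- big: The larger of two fixed mounts. Origin: centre of its underside on the table; z up is the axis of ring and plunger. Green flange 134 mm across, 14 mm high; dark steel knurled ring 90 mm across its 18 ridges (3 mm proud), from 20 to 44 mm above the table; green hub 48 mm across, top at 50 mm; steel plunger in it. Its yaw may be anything.
- big_arrow (a point): Middle of the small white arrow (3 mm high, seen only) on the larger mount's flange, 57 mm from the axis, on the mount's +x side, just outside the ring and pointing inwards to the axis.
- big_ring (a joint): Turn of the larger ring, rad, positive anticlockwise from above (unscrewing); it turns in place and stays where left. Its index bar is at the arrow at 0, 2 pi and 4 pi. It starts 0.4 to 2.0 past the arrow, so meets it first at 6.28 and for the second time at 12.57. Stiff: 0.06 N m (1.5 N at the rim) plus a little drag; the thread ends at 19.
- big_index (a point): Outer part of the white radial index bar (2 mm high, 9 mm wide, seen only) on top of the larger ring: 39 mm from the axis, 46 mm above the table; it goes round with the ring.
- big_plunger (a joint): How far the larger mount's plunger is pressed, in m: 0 up, 0.010 fully down. It slides straight down against about 4 N of friction, has no spring and stays where it is left. Fully down, its top is still 2 mm above the hub.
- big_plunger_top (a point): Centre of the flat top of the larger mount's plunger (32 mm in diameter), 62 mm above the table when up.
- small: The smaller mount, fixed, of the same make and heights, with a flange 104 mm and a knurled ring 60 mm in diameter and a plunger 20 mm in diameter; to be left alone. Origin at the centre of its underside.
- small_ring (a joint): Turn of the smaller ring in rad, 0 at the start; to be left alone.
- small_plunger (a joint): How far the smaller plunger is pressed, in m, 0 at the start; to be left alone.
- block_a: Loose white plastic block, 30 mm each way, between the mounts on the robot's side; origin at the centre of its underside.
- jar: Loose small closed jar, 34 mm in diameter and 50 mm high, between the mounts; origin at the centre of its underside.
- tumbler: Loose clear plastic cup, 68 mm wide and 85 mm high, beyond the left (+y) mount; origin at the centre of its underside.
- servo: Loose black servo motor, 54 x 20 x 43 mm, beyond the right (-y) mount; origin at the centre of its underside.
- driver: Loose screwdriver lying crosswise (along y) on the far side of the mounts.
- carton: Loose cardboard box, 60 x 90 x 35 mm, at the right (-y) side; origin at the centre of its underside.

How it is judged:
By the outcome, as a careful person would: the job done as asked, in the order asked, and still so for the second after the job is handed in, with the robot touching nothing.
It also fails if it takes over 67 s, if anything falls off the work surface, if the arm or the gripper's body presses on something with over 40 N, if the wrist force passes 120 N, or if a joint passes its speed limit or range.

## Working session

There is one attempt and no reset: what is moved stays moved. The work goes in short steps, Python scripts to look and compute and a tool call to move; the robot and the scene stay as the last step left them, time stands still between calls to the robot, and variables do not carry over. Pictures are saved under pics/ and viewed, at most 10 in all, crops included, and the job is handed in when it is done.

Besides the shell and the picture viewer there is one more tool, called after "Call:" as name(argument=value, ...) on one line, values as JSON. jog_arm: Moves the arm, as the interface text tells. Its arguments: {"type":"object","properties":{"motion":{"type":"array"}},"required":["motion"]}

```bash
mkdir -p pics; ls
cat > h.py <<'E'
import numpy as np, cv2
from cell import env
def unproj(cam, px, z):
    K=cam["camera_matrix"];M=np.array(cam["world_to_cam"]);R=M[:3,:3];t=M[:3,3]
    d=np.linalg.inv(K)@np.array([px[0],px[1],1.]);d=np.array([d[0],-d[1],-d[2]])
    d=R.T@d;c=-R.T@t
    return c+d*(z-c[2])/d[2]
def proj(cam,p):
    M=np.array(cam["world_to_cam"]);q=M[:3,:3]@np.array(p,float)+M[:3,3]
    u=cam["camera_matrix"]@np.array([q[0],-q[1],-q[2]]);return u[:2]/u[2]
E
python3 - <<'E'
from h import *
s=env.state();print(s)
c=env.read_camera("top");cv2.imwrite("pics/a.png",c["color"][:,:,::-1])
for n,z in [("big",25),("big_arrow",15),("big_index",46),("big_plunger_top",62),("small",25),("block_a",30),("jar",50),("tumbler",85),("servo",43),("driver",10),("carton",35)]:
    for r in env.recognise("top",n)[:2]: print(n,r["score"],np.round(r["location"],1),unproj(c,r["location"],z).round(1))
c=env.read_camera("scene");cv2.imwrite("pics/b.png",c["color"][:,:,::-1])
E
```

```text
pics
{'t': 0.0, 'joints': array([-1.41258499e+00,  4.91546083e-01,  1.55946010e+00, -2.35704762e-07,
        1.09167301e+00, -1.05650507e-01]), 'qvel': array([ 0.00019313, -0.00169727, -0.00078722, -0.0003233 , -0.00070314,
       -0.0022561 ]), 'tau': array([ 3.07650313e-03, -6.12627625e+01, -2.58178711e+01,  6.94223866e-02,
        4.82591742e-02, -1.07636563e-04]), 'eef_pos': array([ 162.97299309, -603.21371458,  291.6663998 ]), 'tcp_rot': array([-3.14051215e+00, -1.14372107e-04,  2.63861893e-01]), 'ft_force': array([ 0.03950128,  0.78162307, -0.37359148]), 'moment': array([ 0.01153336, -0.01721353,  0.00173789]), 'grip_force': 0.0, 'opening': 0.9987311479893922}
big 0.89 [269.2 233.8] [545.2 130.   25. ]
big_arrow 0.69 [268.4 238. ] [535.  132.7  15. ]
big_index 0.98 [269.8 241.7] [522.4 125.4  46. ]
big_plunger_top 0.67 [266.6 232.9] [543.6 133.   62. ]
small 0.72 [368.9 212. ] [ 609.6 -134.4   25. ]
jar 0.68 [321.2 206.2] [618.5  -6.6  50. ]
tumbler 0.8 [183.2 234.9] [531.4 342.3  85. ]
servo 0.74 [458.7 263. ] [ 478.3 -366.1   43. ]
driver 0.72 [367.9 141.8] [ 808.3 -131.9   10. ]
carton 0.96 [451.1 190.5] [ 670.9 -352.7   35. ]
```

Run:
```python
import cv2
a=cv2.imread("pics/a.png");cv2.imwrite("pics/a2.png",cv2.resize(a[180:290,200:340],None,fx=5,fy=5,interpolation=cv2.INTER_CUBIC))
```

```text
(no output)
```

View pics/a2.png

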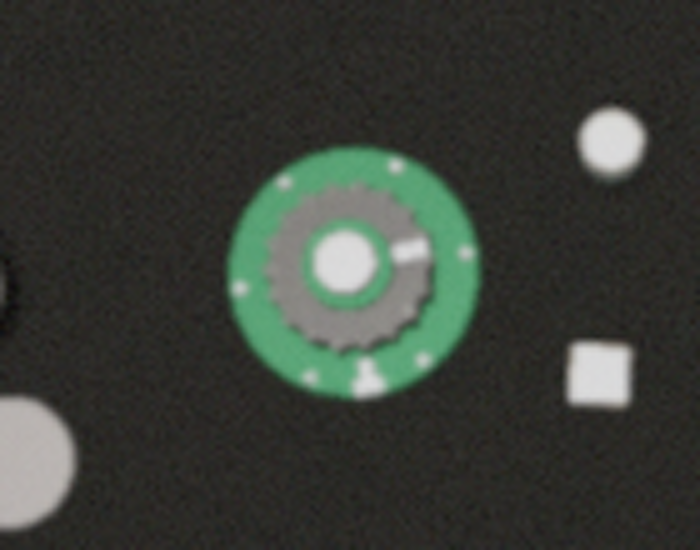

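View pics/b.png

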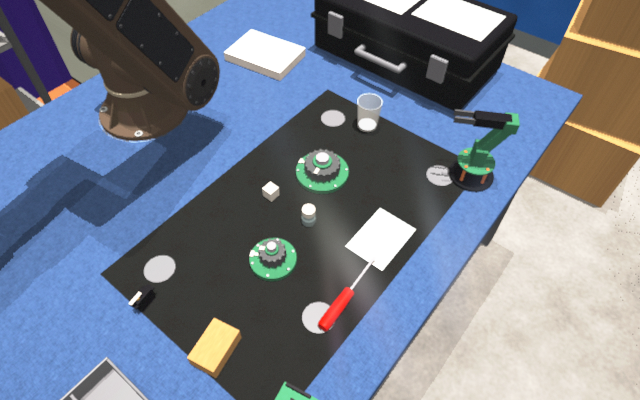

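The pictures show the big mount at around (271,234) in the top view. The arrow points at the robot (273,255) and the bar is to its right (282,230), about 1.7 rad past the arrow. Next I'll get the exact centre and angles.

```bash
cat >> h.py <<'E'
def angles(c,C,save=None):
    "rectify the mount at ring-top and flange heights, return bar and arrow azimuths"
    im=c["color"].astype(int); white=lambda p:im[int(round(p[1])),int(round(p[0]))].min()
    img=c["color"].min(2)
    def scan(rs,z):
        a=np.radians(np.arange(0,360,1));v=0
        for r in rs:
            p=np.array([proj(c,(C[0]+r*np.cos(t),C[1]+r*np.sin(t),z)) for t in a],np.float32)
            v=v+cv2.remap(img,p[:,0].reshape(1,-1),p[:,1].reshape(1,-1),cv2.INTER_LINEAR)[0].astype(float)
        v/=len(rs);w=np.clip(v-(np.median(v)+0.5*(v.max()-np.median(v))),0,None);k=v.argmax()
        d=(np.arange(360)-k+180)%360-180;m=abs(d)<20
        return a[k]+np.radians((d*w*m).sum()/(w*m).sum()),v.max(),np.median(v)
    return scan([30,32,34,36,38],46),scan([53,56,59],17)
def centre(c):
    h=cv2.cvtColor(c["color"],cv2.COLOR_RGB2HSV);m=cv2.inRange(h,(50,70,40),(90,255,255))
    out=[]
    n,l,s,ce=cv2.connectedComponentsWithStats(m)
    for i in range(1,n):
        if s[i,4]>300:
            k=max(cv2.findContours((l==i).astype(np.uint8),cv2.RETR_EXTERNAL,cv2.CHAIN_APPROX_NONE)[0],key=len)
            P=np.array([unproj(c,q[0],14)[:2] for q in k],np.float32)
            o,r=cv2.minEnclosingCircle(P);out.append((np.round(o,1),round(r,1)))
    return out
E
python3 - <<'E'
from h import *
c=env.read_camera("top");o=centre(c);print(o)
for C,r in o:
    if 60<r<75: 
        a=angles(c,C);print(a,"turn",(a[0][0]-a[1][0])%(2*np.pi))
        print(C,proj(c,(*C,62)), (np.mean(unproj(c,(0,0),14)-unproj(c,(1,0),14))))
c=env.read_camera("scene");print(centre(c))
E
```

```text
[(array([865.6, 376.3]), 60.7), (array([ 858. , -338.6]), 50.2), (array([ 620.4, -138.3]), 54.3), (array([545.9, 128.3]), 69.9)]
((np.float64(2.7394425704385177), np.float64(98.6), np.float64(72.30000000000001)), (np.float64(1.5366529085382015), np.float64(81.0), np.float64(72.0))) turn 1.2027896619003162
[865.6 376.3] [181.35431422 112.07315791] 0.9568010288942332
((np.float64(4.977035585601275), np.float64(211.6), np.float64(130.7)), (np.float64(3.318405786568065), np.float64(210.0), np.float64(91.33333333333333))) turn 1.6586297990332097
[545.9 128.3] [268.43663301 232.04111161] 0.9568010288942332
[(array([834.9, 494.3]), 141.8), (array([549.4, 127.2]), 70.4), (array([ 624.1, -137.8]), 55.1), (array([ 849.6, -331. ]), 38.6)]
```

Call:
jog_arm(motion=[[0,0,0,38.5,-37.5,5,0],[0,0,0,38.5,-37.5,10,0],[0,0,0,38.5,-37.5,10,0],[0,0,0,38.5,-37.5,10,0],[0,0,0,38.5,-37.5,10,0],[0,0,0,38.5,-37.5,10,0],[0,0,0,38.5,-37.5,10,0],[0,0,0,38.5,-37.5,10,0],[0,0,0,38.5,-37.5,10,0],[0,0,0,38.5,-37.5,10,0]])

```text
t: 2.0
eef_pos: [437.8, -139.5, 197.1]
tcp_rot: [3.141, -0.001, 0.264]
ft_force: [0.1, -0.7, 0.2]
opening: 0.027
grip_force: 0.0
```

Call:
jog_arm(motion=[[0,0,0,38.5,-37.5,10,0],[0,0,0,38.5,-37.5,10,0],[0,0,0,38.5,-37.5,10,0],[0,0,0,38.5,-37.5,10,0],[0,0,9.2,0,0,0,0],[0,0,9.2,0,0,0,0],[0,0,9.2,0,0,0,0],[0,0,9.2,0,0,0,0],[0,0,9.2,0,0,0,0],[0,0,9.2,0,0,0,0]])

```text
t: 3.25
eef_pos: [546.6, 44.0, 157.3]
tcp_rot: [-3.141, -0.0, -0.705]
ft_force: [0.4, 0.7, -0.8]
opening: 0.003
grip_force: 0.0
```

Call:
jog_arm(motion=[[0,0,0,0,0,26,0],[0,0,0,0,0,26,0],[0,0,0,-6,-7,0,0],[0,0,0,-6,-7,0,0],[0,0,0,0,0,0,0]])

```text
t: 3.88
eef_pos: [546.6, 63.4, 106.2]
tcp_rot: [-3.141, -0.001, -0.698]
ft_force: [0.2, -0.5, 0.4]
opening: 0.007
grip_force: 0.0
```

Run:
```python
from h import *
print(env.state()["eef_pos"],env.state()["ft_force"])
c=env.read_camera("scene");cv2.imwrite("pics/c.png",cv2.resize(c["color"][110:230,240:400,::-1],None,fx=5,fy=5,interpolation=cv2.INTER_CUBIC))
```

```text
[546.61252115  63.36970671 106.20546467] [ 0.23195996 -0.52689408  0.36129049]
```

View pics/c.png

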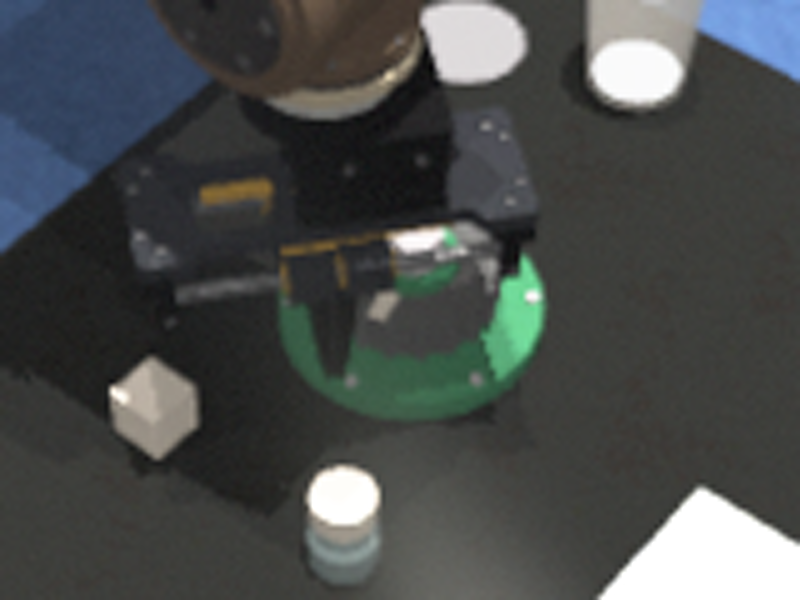

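The fingertip hangs beside the ring, over the flange, and hasn't touched yet (crop ~340,370). The bar shows at crop (380,305). I'll feel my way inward.

Call:
jog_arm(motion=[[0,0,0,-0.65,-0.76,1,0],[0,0,0,-0.65,-0.76,1,0],[0,0,0,-0.65,-0.76,0,0],[0,0,0,0,0,0,0]])

```text
t: 4.42
eef_pos: [546.3, 65.4, 103.2]
tcp_rot: [3.142, -0.0, -0.7]
ft_force: [-0.4, -0.4, -0.0]
opening: 0.003
grip_force: 0.0
```

Call:
jog_arm(motion=[[0,0,0,-0.65,-0.76,0,0],[0,0,0,-0.65,-0.76,0,0],[0,0,0,0,0,0,0]])

```text
t: 4.8
eef_pos: [546.2, 67.5, 103.2]
tcp_rot: [3.142, -0.0, -0.699]
ft_force: [0.2, -0.6, -0.7]
opening: 0.001
grip_force: 0.0
```

Call:
jog_arm(motion=[[0,0,0,-0.65,-0.76,0,0],[0,0,0,-0.65,-0.76,0,0],[0,0,0,0,0,0,0]])

```text
t: 5.18
eef_pos: [546.2, 69.5, 103.2]
tcp_rot: [3.142, -0.0, -0.699]
ft_force: [-0.3, -0.1, -0.4]
opening: 0.005
grip_force: 0.0
```

Call:
jog_arm(motion=[[0,0,0,-0.65,-0.76,0,0],[0,0,0,-0.65,-0.76,0,0]])

```text
t: 5.42
eef_pos: [546.2, 71.5, 103.2]
tcp_rot: [3.142, -0.0, -0.7]
ft_force: [-0.0, 0.2, 0.1]
opening: 0.003
grip_force: 0.0
```

Call:
jog_arm(motion=[[0,0,0,-0.65,-0.76,0,0],[0,0,0,-0.65,-0.76,0,0]])

```text
t: 5.68
eef_pos: [546.2, 73.4, 103.2]
tcp_rot: [3.141, -0.0, -0.699]
ft_force: [1.1, -1.4, -0.1]
opening: 0.006
grip_force: 1.2
```

Call:
jog_arm(motion=[[0,0,0,-0.65,-0.76,0,0],[0,0,0,-0.65,-0.76,0,0]])

```text
t: 5.92
eef_pos: [546.2, 74.4, 103.2]
tcp_rot: [3.14, -0.001, -0.699]
ft_force: [-0.5, -16.8, 1.9]
opening: 0.002
grip_force: 8.1
```

Call:
jog_arm(motion=[[0,0,-10,6.52,-6.55,0,0],[0,0,-10,6.52,-6.55,0,0]])

```text
t: 6.18
eef_pos: [564.7, 77.7, 103.2]
tcp_rot: [3.141, -0.0, -0.345]
ft_force: [0.9, -6.5, -0.4]
opening: 0.005
grip_force: 3.6
```

Call:
jog_arm(motion=[[0,0,-10,6.52,-6.55,0,0],[0,0,-10,6.52,-6.55,0,0],[0,0,-10,6.52,-6.55,0,0],[0,0,-10,6.52,-6.55,0,0]])

```text
t: 6.68
eef_pos: [592.8, 101.8, 103.3]
tcp_rot: [3.141, -0.001, 0.353]
ft_force: [1.2, -3.1, -0.2]
opening: 0.007
grip_force: 1.5
```

Run:
```python
from h import *
c=env.read_camera("top");print(env.state()["ft_force"],angles(c,(546.3,128.2)))
cv2.imwrite("pics/d.png",cv2.resize(c["color"][190:280,215:335,::-1],None,fx=5,fy=5,interpolation=cv2.INTER_CUBIC))
c=env.read_camera("scene")
s=cv2.resize(c["color"][130:200,280:370,::-1],None,fx=6,fy=6,interpolation=cv2.INTER_CUBIC);cv2.imwrite("pics/e.png",s)
```

```text
[ 2.82263258 -2.0824229  -1.5815146 ] ((np.float64(1.419170848027889), np.float64(54.6), np.float64(50.6)), (np.float64(1.4520567137493807), np.float64(54.0), np.float64(49.333333333333336)))
```

View pics/e.png

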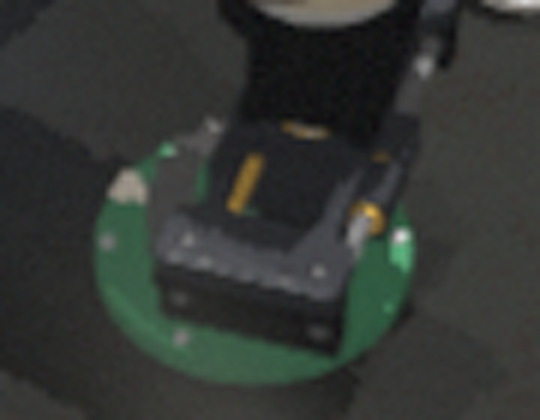

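Call:
jog_arm(motion=[[0,0,-10,6.4,-6.7,0,0],[0,0,-10,6.4,-6.7,0,0],[0,0,-10,6.4,-6.7,0,0],[0,0,-10,6.52,-6.55,0,0],[0,0,-10,6.52,-6.55,0,0]])

```text
t: 7.4
eef_pos: [596.1, 146.9, 103.4]
tcp_rot: [3.139, -0.001, 1.221]
ft_force: [4.8, -0.9, -2.4]
opening: 0.006
grip_force: 2.1
```

Call:
jog_arm(motion=[[0,0,-10,6.52,-6.55,0,0],[0,0,-10,6.52,-6.55,0,0],[0,0,-10,6.52,-6.55,0,0]])

```text
t: 7.78
eef_pos: [580.2, 169.7, 103.4]
tcp_rot: [3.139, -0.0, 1.745]
ft_force: [4.5, 2.3, -1.5]
opening: 0.003
grip_force: 2.3
```

Run:
```python
from h import *
c=env.read_camera("scene")
print(angles(c,(546.3,128.2)), angles(c,(549.4,127.2)))
s=cv2.resize(c["color"][130:200,280:370,::-1],None,fx=6,fy=6,interpolation=cv2.INTER_CUBIC);cv2.imwrite("pics/f.png",s)
```

```text
((np.float64(1.1257272730930112), np.float64(134.4), np.float64(73.8)), (np.float64(4.867693017987006), np.float64(178.0), np.float64(74.0))) ((np.float64(1.2205804241744043), np.float64(134.2), np.float64(73.69999999999999)), (np.float64(4.819050147353064), np.float64(198.0), np.float64(74.33333333333333)))
```

View pics/f.png

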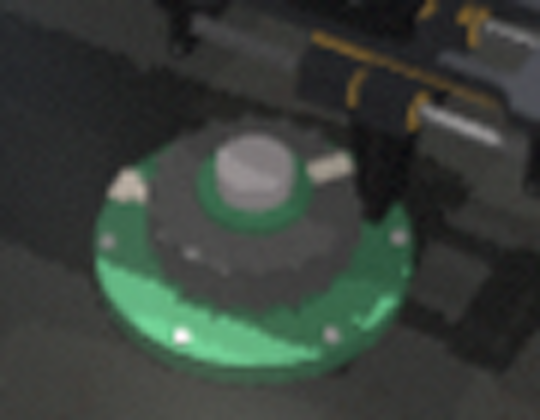

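The bar has come round with the finger one to one: it's now at crop (330,165), about 140° on. I'll carry on.

Call:
jog_arm(motion=[[0,0,-10,6.52,-6.55,0,0],[0,0,-10,6.52,-6.55,0,0],[0,0,-10,6.52,-6.55,0,0],[0,0,-10,6.52,-6.55,0,0],[0,0,-10,6.52,-6.55,0,0],[0,0,-10,6.52,-6.55,0,0],[0,0,-10,6.52,-6.55,0,0]])

```text
t: 8.7
eef_pos: [518.1, 175.3, 103.2]
tcp_rot: [3.141, -0.001, 2.965]
ft_force: [-1.1, 7.4, 0.7]
opening: 0.005
grip_force: 3.9
```

Call:
jog_arm(motion=[[0,0,-10,6.52,-6.55,0,0],[0,0,-10,6.52,-6.55,0,0],[0,0,-10,6.52,-6.55,0,0],[0,0,-10,6.52,-6.55,0,0],[0,0,-10,6.52,-6.55,0,0],[0,0,-10,6.52,-6.55,0,0]])

```text
t: 9.45
eef_pos: [490.8, 128.4, 103.0]
tcp_rot: [3.139, -0.003, -2.27]
ft_force: [-4.2, 2.5, 2.5]
opening: 0.003
grip_force: 2.7
```

Run:
```python
from h import *
s=env.state();print(s["joints"],s["eef_pos"],s["ft_force"])
for n in("top","scene"):
    c=env.read_camera(n);print(angles(c,(546.3,128.2)))
```

```text
[ 1.25441833e-01  6.14769851e-01  2.01077856e+00  5.60712119e-04
  5.19910932e-01 -2.31697747e+00] [490.81141542 128.36972369 103.04988862] [-4.17882856  2.48445958  2.53423111]
((np.float64(0.3548441172570288), np.float64(130.6), np.float64(60.9)), (np.float64(5.9324590771825845), np.float64(126.66666666666667), np.float64(73.33333333333333)))
((np.float64(1.714388786201615), np.float64(152.0), np.float64(67.0)), (np.float64(1.9892105458748688), np.float64(198.0), np.float64(102.83333333333334)))
```

Call:
jog_arm(motion=[[0,0,0,4.5,5.4,0,0],[0,0,0,4.5,5.4,0,0],[0,0,10,0,0,0,0],[0,0,10,0,0,0,0],[0,0,10,0,0,0,0],[0,0,10,0,0,0,0],[0,0,10,0,0,0,0],[0,0,10,0,0,0,0],[0,0,10,0,0,0,0],[0,0,10,0,0,0,0]])

```text
t: 10.8
eef_pos: [478.2, 128.8, 103.2]
tcp_rot: [-3.142, 0.0, 2.609]
ft_force: [-0.4, -0.5, -0.4]
opening: 0.007
grip_force: 0.0
```

Call:
jog_arm(motion=[[0,0,10,0,0,0,0],[0,0,10,0,0,0,0],[0,0,10,0,0,0,0],[0,0,10,0,0,0,0],[0,0,10,0,0,0,0],[0,0,10,0,0,0,0],[0,0,10,0,0,0,0],[0,0,10,0,0,0,0],[0,0,10,0,0,0,0],[0,0,10,0,0,0,0]])

```text
t: 12.05
eef_pos: [478.1, 128.8, 103.2]
tcp_rot: [3.142, 0.0, 0.864]
ft_force: [0.2, -0.1, -0.3]
opening: 0.007
grip_force: 0.0
```

Run:
```python
from h import *
s=env.state();print(s["joints"],s["eef_pos"],s["tcp_rot"],s["ft_force"])
for n in("top","scene"):
    c=env.read_camera(n);print(angles(c,(546.3,128.2)))
s=cv2.resize(c["color"][130:200,280:370,::-1],None,fx=6,fy=6,interpolation=cv2.INTER_CUBIC);cv2.imwrite("pics/g.png",s)
```

```text
[ 1.29633377e-01  6.04212752e-01  2.04214233e+00 -1.30960680e-04
  4.95204673e-01  8.36943116e-01] [478.14273778 128.77824363 103.23720503] [3.14152440e+00 1.72551347e-05 8.63601815e-01] [ 0.24242029 -0.09920936 -0.25329127]
((np.float64(0.4738537859975046), np.float64(131.2), np.float64(82.9)), (np.float64(5.936456060840533), np.float64(126.66666666666667), np.float64(84.83333333333334)))
((np.float64(2.0915654903571226), np.float64(193.4), np.float64(144.7)), (np.float64(2.125968234785453), np.float64(247.66666666666666), np.float64(113.0)))
```

View pics/g.png

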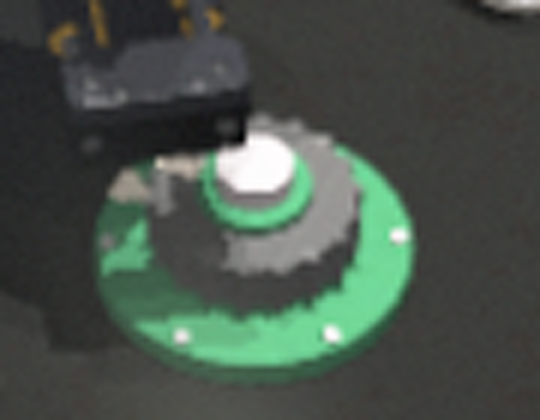

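The fingertip is clear, and the bar at crop (180,165) lies next to the arrow at (125,185). That's the first meeting, as expected. I'll re-engage for another stroke.

Call:
jog_arm(motion=[[0,0,0,4.2,4.95,0,0],[0,0,0,4.2,4.95,0,0],[0,0,0,0.65,0.75,0,0],[0,0,-10,-6.52,6.55,0,0],[0,0,-10,-6.52,6.55,0,0]])

```text
t: 12.78
eef_pos: [494.3, 110.5, 102.9]
tcp_rot: [-3.137, 0.002, 1.228]
ft_force: [-7.5, 0.2, 3.6]
opening: 0.005
grip_force: 3.8
```

Call:
jog_arm(motion=[[0,0,-10,-6.52,6.55,0,0],[0,0,-10,-6.52,6.55,0,0],[0,0,-10,-6.52,6.55,0,0],[0,0,-10,-6.52,6.55,0,0],[0,0,-10,-6.52,6.55,0,0]])

```text
t: 13.4
eef_pos: [526.4, 77.9, 103.0]
tcp_rot: [-3.137, -0.001, 2.101]
ft_force: [-7.3, -8.6, 3.3]
opening: 0.005
grip_force: 5.5
```

Call:
jog_arm(motion=[[0,0,-10,-6.52,6.55,0,0],[0,0,-10,-6.52,6.55,0,0],[0,0,-10,-6.52,6.55,0,0],[0,0,-10,-6.52,6.55,0,0],[0,0,-10,-6.52,6.55,0,0]])

```text
t: 14.02
eef_pos: [573.2, 81.9, 103.3]
tcp_rot: [-3.141, 0.001, 2.973]
ft_force: [1.3, -6.5, 0.2]
opening: 0.006
grip_force: 2.9
```

Call:
jog_arm(motion=[[0,0,-10,-6.52,6.55,0,0],[0,0,-10,-6.52,6.55,0,0],[0,0,-10,-6.52,6.55,0,0],[0,0,-10,-6.52,6.55,0,0],[0,0,-10,-6.52,6.55,0,0]])

```text
t: 14.65
eef_pos: [598.9, 119.5, 103.3]
tcp_rot: [-3.14, 0.001, -2.438]
ft_force: [2.2, -1.4, -0.1]
opening: 0.002
grip_force: 1.1
```

Run:
```python
from h import *
s=env.state();print(s["joints"],s["eef_pos"],s["tcp_rot"],s["ft_force"])
for n in("top","scene"):
    c=env.read_camera(n);print(angles(c,(546.3,128.2)))
```

```text
[ 8.89591327e-02  7.05645288e-01  1.75214040e+00 -7.73435738e-04
  6.82174963e-01 -2.18510154e+00] [598.86342751 119.48186275 103.27787425] [-3.14025278e+00  1.05187551e-03 -2.43772765e+00] [ 2.16439922 -1.44621717 -0.11839719]
((np.float64(2.0957054096394376), np.float64(54.6), np.float64(50.0)), (np.float64(5.560712733159353), np.float64(88.33333333333333), np.float64(50.0)))
((np.float64(2.3609162227825378), np.float64(98.8), np.float64(64.2)), (np.float64(3.2982416361454185), np.float64(125.0), np.float64(64.0)))
```

Call:
jog_arm(motion=[[0,0,-10,-6.4,6.7,0,0],[0,0,-10,-6.4,6.7,0,0],[0,0,0,-4.5,-5.4,0,0],[0,0,0,-4.5,-5.4,0,0],[0,0,10,0,0,0,0],[0,0,10,0,0,0,0],[0,0,10,0,0,0,0],[0,0,10,0,0,0,0],[0,0,10,0,0,0,0],[0,0,10,0,0,0,0]])

```text
t: 16.0
eef_pos: [611.5, 140.0, 103.0]
tcp_rot: [-3.141, -0.0, 3.13]
ft_force: [0.3, 0.2, -0.1]
opening: 0.005
grip_force: 0.0
```

Call:
jog_arm(motion=[[0,0,10,0,0,0,0],[0,0,10,0,0,0,0],[0,0,10,0,0,0,0],[0,0,10,0,0,0,0],[0,0,10,0,0,0,0],[0,0,10,0,0,0,0],[0,0,10,0,0,0,0],[0,0,10,0,0,0,0],[0,0,10,0,0,0,0],[0,0,10,0,0,0,0]])

```text
t: 17.25
eef_pos: [611.5, 140.1, 103.1]
tcp_rot: [-3.141, 0.0, 1.385]
ft_force: [-0.3, 0.8, -0.1]
opening: 0.004
grip_force: 0.0
```

Call:
jog_arm(motion=[[0,0,10,0,0,0,0],[0,0,10,0,0,0,0]])

```text
t: 17.5
eef_pos: [611.5, 140.1, 103.0]
tcp_rot: [-3.141, 0.0, 1.035]
ft_force: [-0.4, 0.1, -0.9]
opening: 0.001
grip_force: 0.0
```

Run:
```python
from h import *
s=env.state();print(s["joints"],s["eef_pos"],s["tcp_rot"],s["ft_force"])
for n in("top","scene"):
    c=env.read_camera(n);print(angles(c,(546.3,128.2)))
s=cv2.resize(c["color"][130:200,280:370,::-1],None,fx=6,fy=6,interpolation=cv2.INTER_CUBIC);cv2.imwrite("pics/h.png",s)
```

```text
[ 1.19931902e-01  7.22927742e-01  1.70709542e+00 -7.02457023e-05
  7.12031764e-01  6.55321290e-01] [611.51337512 140.06144755 103.04773626] [-3.14125409e+00  3.18085902e-04  1.03546018e+00] [-0.41475705  0.05861295 -0.89731585]
((np.float64(1.8749666008374304), np.float64(54.4), np.float64(48.4)), (np.float64(5.982362991765092), np.float64(77.33333333333333), np.float64(48.0)))
((np.float64(0.47005691645874587), np.float64(131.6), np.float64(66.0)), (np.float64(3.298161004730749), np.float64(124.66666666666667), np.float64(63.0)))
```

View pics/h.png

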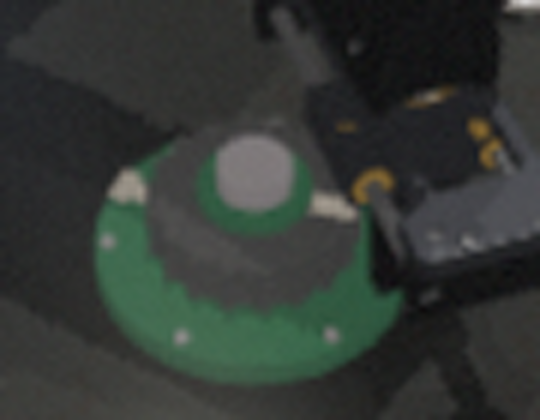

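The bar is at crop (332,208), azimuth about 0.47, and the arrow is at 3.30. That leaves about 162°.

Call:
jog_arm(motion=[[0,0,0,-4.5,-5.4,0,0],[0,0,0,-4.5,-5.4,0,0],[0,0,-10,6.52,-6.55,0,0],[0,0,-10,6.52,-6.55,0,0],[0,0,-10,6.52,-6.55,0,0],[0,0,-10,6.52,-6.55,0,0],[0,0,-10,6.52,-6.55,0,0]])

```text
t: 18.48
eef_pos: [572.1, 175.3, 103.7]
tcp_rot: [3.138, 0.0, 1.926]
ft_force: [3.5, 2.7, 0.8]
opening: 0.005
grip_force: 2.0
```

Call:
jog_arm(motion=[[0,0,-10,6.52,-6.55,0,0],[0,0,-10,6.52,-6.55,0,0],[0,0,-10,6.52,-6.55,0,0],[0,0,-10,6.52,-6.55,0,0],[0,0,-10,6.52,-6.55,0,0]])

```text
t: 19.1
eef_pos: [526.6, 179.2, 103.6]
tcp_rot: [3.14, 0.001, 2.798]
ft_force: [0.0, 4.5, 0.1]
opening: 0.006
grip_force: 2.4
```

Call:
jog_arm(motion=[[0,0,-10,6.52,-6.55,0,0],[0,0,-10,6.52,-6.55,0,0],[0,0,-10,6.52,-6.55,0,0],[0,0,-10,6.52,-6.55,0,0],[0,0,0,0,0,0,0]])

```text
t: 19.73
eef_pos: [498.0, 155.1, 103.3]
tcp_rot: [3.141, -0.002, -2.794]
ft_force: [-5.6, 2.8, 2.6]
opening: 0.005
grip_force: 3.1
```

Run:
```python
from h import *
s=env.state();print(s["joints"],s["eef_pos"],s["tcp_rot"],s["ft_force"])
for n in("top","scene"):
    c=env.read_camera(n);print(angles(c,(546.3,128.2)))
    cv2.imwrite("pics/i_%s.png"%n,c["color"][:,:,::-1])
    r=env.recognise(n,"big_index");print([(q["score"],unproj(c,q["location"],46)) for q in r[:1]])
```

```text
[ 1.75223543e-01  6.25691931e-01  1.97645715e+00  1.68874552e-04
  5.41544555e-01 -1.74295459e+00] [497.97659202 155.10330921 103.29542986] [ 3.14114727e+00 -2.05506892e-03 -2.79435520e+00] [-5.63772894  2.8332703   2.55127621]
((np.float64(5.81056234719542), np.float64(128.2), np.float64(66.5)), (np.float64(5.936409247344562), np.float64(126.66666666666667), np.float64(83.16666666666666)))
[(0.38, array([576.67993324, 121.49609388,  46.        ]))]
((np.float64(2.0374729069888864), np.float64(174.0), np.float64(129.0)), (np.float64(2.1712259926403155), np.float64(238.0), np.float64(111.66666666666667)))
[(0.94, array([558.95245789, 101.0801794 ,  46.        ]))]
```

Call:
jog_arm(motion=[[0,0,-9,5.87,-5.89,0,0],[0,0,-9,5.87,-5.89,0,0],[0,0,0,0,0,0,0],[0,0,0,4.5,5.4,0,0],[0,0,0,4.5,5.4,0,0],[0,0,0,0,0,-50,0],[0,0,0,0,0,-50,0],[0,0,0,37,-47,0,0],[0,0,0,37,-47,0,0],[0,0,0,37,-47,0,0]])

```text
t: 21.18
eef_pos: [478.4, -38.1, 203.5]
tcp_rot: [-3.141, 0.001, -2.48]
ft_force: [0.7, 0.3, 0.7]
opening: 0.005
grip_force: 0.0
```

Run:
```python
from h import *
s=env.state();print(s["eef_pos"],s["tcp_rot"])
for n in("top","scene"):
    c=env.read_camera(n);C=(545.9,128.3) if n=="top" else (549.4,127.2)
    a=angles(c,C);print(a,a[0][0]-a[1][0]); print(proj(c,(*C,62)))
    if n=="scene":
        i=cv2.resize(c["color"][130:200,280:370,::-1],None,fx=8,fy=8,interpolation=cv2.INTER_CUBIC);cv2.imwrite("pics/j.png",i)
    else: cv2.imwrite("pics/jt.png",cv2.resize(c["color"][200:270,230:310,::-1],None,fx=8,fy=8,interpolation=cv2.INTER_CUBIC))
```

```text
[478.43375436 -38.07481049 203.50836952] [-3.14059322e+00  6.61564483e-04 -2.48028070e+00]
((np.float64(3.1484292647883834), np.float64(211.4), np.float64(130.6)), (np.float64(3.318339938662792), np.float64(209.33333333333334), np.float64(91.66666666666667))) -0.1699106738744085
[268.43663301 232.04111161]
((np.float64(3.0558691787431433), np.float64(247.4), np.float64(147.9)), (np.float64(2.245390516093645), np.float64(252.0), np.float64(115.33333333333333))) 0.8104786626494982
[322.56792705 158.30915098]
```

View pics/j.png

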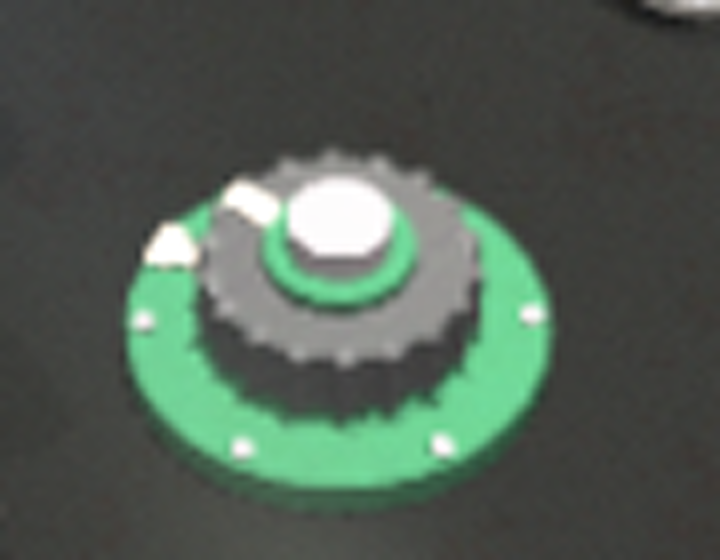

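The bar at (250,203) is a little short of the arrow at (172,247). I'll measure the gap with blob centroids in both views.

```bash
cat >> h.py <<'E'
def blobs(n):
    c=env.read_camera(n);P=proj(c,(547,128,40));g=c["color"].min(2);x0,y0=int(P[0])-45,int(P[1])-35
    g=cv2.resize(g[y0:y0+70,x0:x0+90],None,fx=8,fy=8,interpolation=cv2.INTER_CUBIC)
    m=(g>165).astype(np.uint8);k,l,s,ce=cv2.connectedComponentsWithStats(m)
    for i in range(1,k):
        if s[i,4]>300:
            px=((ce[i]+.5)/8-.5)+[x0,y0]
            print(n,s[i,4],px.round(2),[ (z,*unproj(c,px,z)[:2].round(1)) for z in (17,46,62)])
E
python3 - <<'E'
from h import *
blobs("top");blobs("scene")
E
```

```text
top 7448 [268.44 231.87] [(17, np.float64(551.2), np.float64(133.1)), (46, np.float64(548.1), np.float64(130.0)), (62, np.float64(546.3), np.float64(128.3))]
top 1827 [268.67 245.35] [(17, np.float64(515.2), np.float64(131.0)), (46, np.float64(512.8), np.float64(128.0)), (62, np.float64(511.5), np.float64(126.3))]
top 1792 [273.09 255.43] [(17, np.float64(488.8), np.float64(118.2)), (46, np.float64(486.9), np.float64(115.5)), (62, np.float64(485.9), np.float64(114.0))]
scene 637 [363.27 128.51] [(17, np.float64(541.2), np.float64(316.1)), (46, np.float64(557.2), np.float64(289.4)), (62, np.float64(566.0), np.float64(274.7))]
scene 9389 [319.78 156.17] [(17, np.float64(513.5), np.float64(162.2)), (46, np.float64(530.4), np.float64(140.5)), (62, np.float64(539.7), np.float64(128.6))]
scene 1760 [301.14 160.48] [(17, np.float64(485.8), np.float64(120.6)), (46, np.float64(503.6), np.float64(100.2)), (62, np.float64(513.4), np.float64(89.0))]
scene 422 [346.03 168.76] [(17, np.float64(591.8), np.float64(169.5)), (46, np.float64(606.2), np.float64(147.6)), (62, np.float64(614.1), np.float64(135.5))]
scene 352 [297.45 169.5 ] [(17, np.float64(498.4), np.float64(91.1)), (46, np.float64(515.8), np.float64(71.7)), (62, np.float64(525.3), np.float64(61.1))]
scene 453 [334.9  185.16] [(17, np.float64(602.7), np.float64(109.2)), (46, np.float64(616.6), np.float64(89.3)), (62, np.float64(624.3), np.float64(78.3))]
scene 401 [309.88 185.48] [(17, np.float64(555.7), np.float64(70.1)), (46, np.float64(571.2), np.float64(51.5)), (62, np.float64(579.8), np.float64(41.2))]
scene 662 [276.63 187.42] [(17, np.float64(496.6), np.float64(14.6)), (46, np.float64(514.0), np.float64(-2.2)), (62, np.float64(523.6), np.float64(-11.5))]
```

The top view is consistent: centre (546.2,128.3), bar at 180.5°, arrow at 190.0°. It needs about 9.5° more, so I'll go back into the same notch.

Call:
jog_arm(motion=[[0,0,0,-37,47,0,0],[0,0,0,-37,47,0,0],[0,0,0,-37,47,0,0],[0,0,0,0,0,50,0],[0,0,0,0,0,50,0],[0,0,0,0,0,0,0],[0,0,0,-4.5,-5.4,0,0],[0,0,0,-4.5,-5.4,0,0],[0,0,0,0,0,0,0]])

```text
t: 22.5
eef_pos: [492.7, 139.9, 104.7]
tcp_rot: [3.14, -0.001, -2.48]
ft_force: [-9.4, 4.0, 5.2]
opening: 0.003
grip_force: 5.1
```

Call:
jog_arm(motion=[[0,0,-4.75,3.1,-3.1,0,0],[0,0,-4.75,3.1,-3.1,0,0],[0,0,0,0,0,0,0]])

```text
t: 22.88
eef_pos: [491.5, 130.7, 104.7]
tcp_rot: [3.14, -0.002, -2.313]
ft_force: [-10.5, 2.1, 5.5]
opening: 0.007
grip_force: 5.4
```

Call:
jog_arm(motion=[[0,0,0,4.5,5.4,0,0],[0,0,0,4.5,5.4,0,0],[0,0,0,0,0,-50,0],[0,0,0,0,0,-50,0],[0,0,0,37,-47,0,0],[0,0,0,37,-47,0,0],[0,0,0,37,-47,0,0]])

```text
t: 23.75
eef_pos: [507.5, -47.2, 204.1]
tcp_rot: [-3.14, 0.001, -2.314]
ft_force: [1.0, -0.7, -0.5]
opening: 0.004
grip_force: 0.0
```

Run:
```python
from h import *
print(env.state()["eef_pos"],env.state()["tcp_rot"])
blobs("top")
c=env.read_camera("top");print(angles(c,(546.2,128.3)))
```

```text
[507.50002515 -47.15537452 204.05503726] [-3.13986761e+00  8.82793071e-04 -2.31367108e+00]
top 7457 [268.43 231.87] [(17, np.float64(551.2), np.float64(133.1)), (46, np.float64(548.1), np.float64(130.0)), (62, np.float64(546.3), np.float64(128.3))]
top 1744 [271.2  245.12] [(17, np.float64(516.0), np.float64(124.3)), (46, np.float64(513.6), np.float64(121.4)), (62, np.float64(512.3), np.float64(119.8))]
top 1792 [273.09 255.4 ] [(17, np.float64(488.9), np.float64(118.2)), (46, np.float64(487.0), np.float64(115.5)), (62, np.float64(486.0), np.float64(114.0))]
((np.float64(3.348675913766985), np.float64(212.2), np.float64(130.8)), (np.float64(3.318092676366851), np.float64(209.66666666666666), np.float64(91.66666666666667)))
```

The bar is now within about 2° of the arrow, and it's the second meeting. Next, the plunger.

Call:
jog_arm(motion=[[0,0,0,-51.8,30,0,0],[0,0,0,-51.8,30,0,0],[0,0,0,-51.8,30,0,0],[0,0,0,0,0,50,0],[0,0,0,0,0,10,0],[0,0,0,0,0,0,0]])

```text
t: 24.6
eef_pos: [546.2, 129.6, 143.5]
tcp_rot: [3.141, -0.001, -2.315]
ft_force: [-0.1, -0.2, 0.3]
opening: 0.004
grip_force: 0.0
```

Call:
jog_arm(motion=[[0,0,0,0,0,3,0],[0,0,0,0,0,3,0],[0,0,0,0,0,3,0],[0,0,0,0,0,3,0],[0,0,0,0,0,0,0]])

```text
t: 25.22
eef_pos: [546.3, 129.9, 131.1]
tcp_rot: [-3.142, 0.0, -2.314]
ft_force: [1.3, -0.9, 1.6]
opening: 0.003
grip_force: 0.9
```

Call:
jog_arm(motion=[[0,0,0,0,0,1,0],[0,0,0,0,0,1,0],[0,0,0,0,0,0,0]])

```text
t: 25.6
eef_pos: [546.3, 129.9, 129.8]
tcp_rot: [-3.141, 0.0, -2.314]
ft_force: [-1.0, -2.5, 10.8]
opening: 0.001
grip_force: 5.5
```

Call:
jog_arm(motion=[[0,0,0,0,0,1,0],[0,0,0,0,0,0.5,0],[0,0,0,0,0,0,0]])

```text
t: 25.98
eef_pos: [546.3, 129.9, 129.7]
tcp_rot: [-3.141, 0.001, -2.314]
ft_force: [-5.6, -3.2, 27.9]
opening: 0.001
grip_force: 13.9
```

Call:
jog_arm(motion=[[0,0,0,0,0,-30,0],[0,0,0,0,0,-50,0],[0,0,0,51.8,-30,0,0],[0,0,0,51.8,-30,0,0],[0,0,0,51.8,-30,0,0],[0,0,0,0,0,0,0]])

```text
t: 26.72
eef_pos: [506.3, -48.3, 207.4]
tcp_rot: [3.14, -0.001, -2.319]
ft_force: [0.3, 0.8, -0.8]
opening: 0.003
grip_force: 0.0
```

Run:
```python
from h import *
blobs("top")
c=env.read_camera("top");print(angles(c,(546.2,128.3)))
P=proj(c,(546.2,128.3,52));z=c["z_map"];print(z[int(round(P[1]))-1:int(round(P[1]))+2,int(round(P[0]))-1:int(round(P[0]))+2])
M=c["world_to_cam"];print([-(M@np.array([546.2,128.3,h,1]))[2] for h in(52,62)])
c=env.read_camera("scene");cv2.imwrite("pics/k.png",c["color"][:,:,::-1])
```

```text
top 7304 [268.86 232.27] [(17, np.float64(550.2), np.float64(131.9)), (46, np.float64(547.1), np.float64(128.8)), (62, np.float64(545.3), np.float64(127.2))]
top 1762 [271.19 245.12] [(17, np.float64(516.0), np.float64(124.3)), (46, np.float64(513.6), np.float64(121.4)), (62, np.float64(512.3), np.float64(119.9))]
top 1797 [273.11 255.41] [(17, np.float64(488.8), np.float64(118.2)), (46, np.float64(487.0), np.float64(115.4)), (62, np.float64(486.0), np.float64(113.9))]
((np.float64(3.348810635732687), np.float64(212.6), np.float64(130.8)), (np.float64(3.3177748064305423), np.float64(210.0), np.float64(91.66666666666667)))
[[1353.1298 1353.653  1355.5667]
 [1354.3433 1350.3632 1353.1312]
 [1351.4589 1348.4293 1350.1058]]
[np.float64(1349.5484558578833), np.float64(1339.7031392723673)]
```

View pics/k.png

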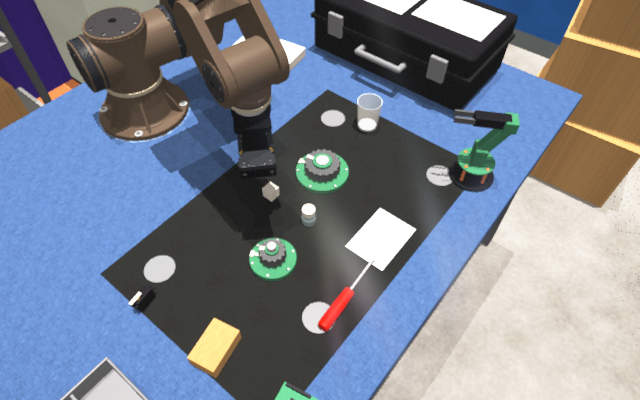

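The plunger at (322,160) is down, the bar is at the arrow, everything else is where it was, and the arm is clear. I'll hand it in.

```bash
python3 -c "
from cell import env
print(env.job_done())"
```

```text
the job is handed in; nothing more can be done
None
```

I unscrewed the larger ring to its second meeting with the arrow (bar about 2° past it by the top camera), pressed the plunger fully down, moved the arm clear, and handed the job in at about 27 s of the 67 s; nothing else looks moved in the last picture.

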